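# Turn the spice carousel until the red-dot jar is at the front, and hold it

### The arm

A 6-joint arm with a two-finger parallel gripper is mounted at the origin on a cart in front of the work surface, level with it; the furniture and walls round the work are solid. World frame = base frame: x ahead of the robot, y to its left, z up, the work surface at z = 0. Lengths are in mm, angles in rad, forces in N, time in s.
With the tool pointing down it reaches from about 275 to 1000 mm from the base axis. Payload 8.4 kg.
Tool frame: the origin (TCP) lies between the finger pads; the fingertips stand r.tips_ahead ahead of it and the grasp point (between the pads) lies 6 mm ahead of it (r.tips_ahead is the distance from the TCP to the fingertips, in mm); z points along the fingers, y is the line along which they close (so a half turn about z gives the same grasp; the last joint's range is limited). The gripper opens to 85 mm and grips with 20 to 120 N. Pads are 22 mm wide; open, the fingers measure 114 mm over their backs; the gripper's body (76 mm by 85 mm) begins 54 mm behind the grasp point. The pads swing forward as they close: fully open they stand 13 mm farther back than shut.
Start: joints at [-1.239, 0.353, 1.633, -0, 1.155, -0.002], TCP at [204.771, -590.506, 256.281] pointing down, gripper open.
Joint ranges: [-2.63, 2.63], [-0.92, 2.1], [0.06, 2.66], [-1.3, 4.44], [0, 2.69], [-3.02, 3.02]. Speed limits (rad/s): [2.22, 2.22, 2.79, 3.14, 3.14, 3.14].

### API

Orientations are given as [roll, pitch, yaw] about the fixed x, y, z axes, in that order (R = Rz(yaw) Ry(pitch) Rx(roll)).
In Python, from rig import r gives the robot as it stands.
- The arm moves only by the tool carry_out, never from a script. Its arguments are lists of equal length, an entry for each row: "delta_pos": the shift along the tool's x, y, z in m, a list of three; "rot": the turn, a rotation vector about the tool's x, y, z in degrees, a list of three. A call has 1 to 8 rows; each row is the pose to reach, as a shift and turn from the pose commanded when the call began, along the tool's axes at that moment; what a row does not reach only later rows make up. A row lasts 1/8 s, in which the tool goes at most 62.5 mm and 10.7 degrees, less where a joint would pass 70% of its speed; a pose out of reach is approached as far as the arm can. A call with a gripper value outside its range is refused whole. "claw" is the finger opening in m, from 0 to 0.0854, set as the call begins (left out, the last holds). The fingers move at their own pace and stop on an object; "grip_force" is the grip in N (left out, the last holds). Time passes only in rows, so rows that repeat a pose let the fingers close. It gives the time, the measured TCP pose, the force, the opening and the grip force at its end, in the units of the state.
- r.sense(): the state, without advancing time (a new reading comes with each control period).
- r.grab_frame(name): name is "scene" or "top"; returns the picture (384x512x3 uint8, blue, green, red); there is no depth.
- r.camera_info(name): a dict with "fx", "fy", "cx", "cy" (pixels), "pose" (4x4, takes a point from camera to world coordinates). Camera axes: x right, y down, z forward; pixel columns grow to the right and rows downward; lengths in mm; the calibration is good to about 2 mm. A picture is of the moment at which its call begins. camera_info takes no time and is no camera call.
- r.sign_off(): hands the job in; it is judged then, once.
Trained networks look in the newest picture that a camera, given by its name, has taken for a name from the list of things; names that differ only in an ending like _2 or _b are one class to them, and where a whole thing is asked for, a point or a joint stands for the part that bears it (a point fixed in the world has none). Each returns a list of dicts, best first, with "p" (0 to 1); they miss things now and then, are a little off and sometimes report something else, mostly with a low value. They report only what shows in the picture. A call takes as long as a camera call.
- r.recognise(thing, camera): "box" ([left, top, right, bottom] in pixels, round what is visible of it).
- r.cut_out(thing, camera): "mask" (384x512 bool, what is visible of it) and "box" ([left, top, right, bottom] in pixels, round what is visible of it).
The state is a dict: "clock": time; "qpos": joint angles; "qvel": joint speeds; "joint_efforts": joint torques, N m; "eef_pos": TCP position; "tcp_rot": TCP orientation; "contact_force": force on the tool from outside, world axes, zero at the start; "wrist_torque": the same for the moment, N m; "opening": opening from 0.0 (shut) to 1.0 (fully open); "grasp_force": force on a finger pad.
Only numpy, scipy, OpenCV 4.12 (cv2) and the standard library are available. Lean on these libraries where they do the work, as an engineer would, in place of code of your own. Each camera call takes 0.05 s, during which the arm holds its last target. There are 200 camera calls.

### The job

Take the spice carousel by its tall black-gripped post and turn it until the jar with the red dot on its lid stands at the orange pointer on the base. The turntable is sprung and swings back when let go, so finish while still holding the post, keeping the turntable still with the jar at the pointer. Leave all the jars standing in their cups, and do not disturb anything else on the worktop.

Things in the scene. Friction and masses are not known exactly. Their poses are not given: they have to be found in the camera images.
- carousel: The carousel's fixed grey base, 208 mm across, on the worktop. Origin at the centre of its underside, on the turntable's axis (z up). Its own -x axis runs out to the orange pointer. The wooden turntable above it is 224 mm across, its top 24 mm above the worktop; a steel hub at its middle rises to 43 mm. On a circle of 80 mm radius it has five shallow cups (54 mm outside, 48 mm inside, 8 mm high), 60 degrees apart, one jar standing in each; the post stands in the sixth place.
- pointer_tip (a point): Outer tip of the orange pointer fixed to the base, 142 mm from the axis, 4.5 mm above the worktop. It stays where it is when the turntable turns.
- front_spot (a point): The place at the pointer where the red-dot jar's centre must come: fixed to the base, 80 mm from the axis towards the pointer, 76.5 mm above the worktop.
- turntable (a joint): Angle of the turntable (rad), positive anticlockwise from above, stops at -3.0 and 3.0. A soft, well damped spring (0.05 N m/rad) parks it at 0, the start. There the post stands 90 degrees anticlockwise of the pointer, the salt at -150, the spice jars at 150, 30, -30 and -90 in any order. A jar at 150 comes to the pointer only clockwise (-2.62 rad): the stop bars the other way.
- post_grip (a point): Middle of the grip of the upright post on the turntable, 85 mm from the axis, 165 mm above the worktop. The grip is a black round sleeve 18 mm in diameter from 130 to 190 mm above the worktop (a 12 mm steel rod below it); the jars' lids end at 129 mm. The post travels with the turntable in a circle; the sleeve spins freely on its rod, so the gripper need not turn with it. About 1 to 3 N sideways move it.
- red_dot_jar_center (a point): Centre (half-way up) of the marked jar: spice jar 41 mm in diameter, 105 mm tall, 0.11 kg, dark lid with a red dot 24 mm across on top and a red band round its neck. Loose, in one of the cups.
- blue_label_jar_center (a point): Centre of a spice jar, 41 x 105 mm, blue and white label, in a cup; not marked.
- spare_jar_center (a point): Centre of a second jar like that with the blue and white label, 41 x 105 mm, in a cup; not marked.
- dark_label_jar_center (a point): Centre of a spice jar, 41 x 105 mm, dark label, in a cup; not marked.
- salt_center (a point): Centre of a glass salt shaker with grey top, 44 mm in diameter, 90 mm tall, in a cup; not marked.
- mug_center (a point): Centre of a white mug, 92 x 127 x 95 mm, right of the carousel. Leave alone.
- lemon_center (a point): Centre of a lemon, 83 x 58 x 58 mm, on the right. Leave alone.
- pepper_center (a point): Centre of a wooden pepper mill, 58 mm in diameter, 170 mm tall, on the left. Leave alone.
- canister_center (a point): Centre of a white lidded canister, 77 mm in diameter, 100 mm tall, on the left. Leave alone.

How it is judged:
By the outcome, as a careful person would: the job done as asked, in the order asked, and still so for the second after the job is handed in, while the arm keeps its last pose, push and grip.
It also fails if it takes over 45 s, if anything falls off the work surface, if the arm or the gripper's body presses on something with over 40 N, if the wrist force passes 120 N, or if a joint passes its speed limit or range.

## Working session

There is one attempt and no reset: what is moved stays moved. The work goes in short steps, Python scripts to look and compute and a tool call to move; the robot and the scene stay as the last step left them, time stands still between calls to the robot, and variables do not carry over. Pictures are saved under pics/ and viewed, at most 10 in all, crops included, and the job is handed in when it is done.

Besides the shell and the picture viewer there is one more tool, called after "Call:" as name(argument=value, ...), one argument or row to a line, values as JSON. carry_out: Moves the arm, as the interface text tells. Its arguments: {"type":"object","properties":{"delta_pos":{"type":"array","items":{"type":"array","items":{"type":"number"}}},"rot":{"type":"array","items":{"type":"array","items":{"type":"number"}}},"claw":{"type":"number"},"grip_force":{"type":"number"}},"required":["delta_pos","rot"]}

```bash
mkdir -p pics; ls
python3 - <<'E'
from rig import r
import cv2,numpy as np
s=r.sense();print(s['clock'],s['eef_pos'],s['tcp_rot'],s['opening'],r.tips_ahead)
for c in("scene","top"):
    cv2.imwrite(f"pics/{c}0.png",r.grab_frame(c))
    i=r.camera_info(c);print(c,i['fx'],i['fy'],i['cx'],i['cy'],np.round(i['pose'],3).tolist())
    for t in("carousel","pointer_tip","post_grip","red_dot_jar_center","salt_center","turntable"):
        print(t,[(np.round(d['box']).tolist(),round(d['p'],2)) for d in r.recognise(t,c)][:3])
E
```

```text
pics
0.0 [ 204.62539153 -590.0785738   255.54508074] [-3.14018303e+00 -2.33392175e-06  3.33799608e-01] 1.0048410676258923 25.0
scene 468.54978476626195 468.54978476626195 253.53118505976525 180.02013997921733 [[0.796, -0.481, 0.368, -4.581], [-0.606, -0.616, 0.504, -900.891], [-0.016, -0.624, -0.781, 1188.723], [0.0, 0.0, 0.0, 1.0]]
carousel [([256.0, 174.0, 311.0, 229.0], 0.79)]
pointer_tip [([258.0, 175.0, 309.0, 228.0], 0.83)]
post_grip [([260.0, 174.0, 308.0, 230.0], 0.57)]
red_dot_jar_center [([244.0, 165.0, 260.0, 185.0], 0.52)]
salt_center [([271.0, 160.0, 284.0, 186.0], 0.81)]
turntable [([258.0, 172.0, 306.0, 226.0], 0.91)]
top 458.4864073351581 458.4864073351581 254.8214053833082 192.29433275546072 [[-0.002, -0.99, 0.142, 322.435], [-1.0, 0.002, -0.002, -220.932], [0.002, -0.142, -0.99, 1363.224], [0.0, 0.0, 0.0, 1.0]]
carousel [([228.0, 147.0, 299.0, 232.0], 0.83), ([345.0, 200.0, 368.0, 225.0], 0.16)]
pointer_tip [([226.0, 148.0, 304.0, 232.0], 0.62)]
post_grip [([230.0, 151.0, 302.0, 222.0], 0.71), ([226.0, 145.0, 302.0, 232.0], 0.37)]
red_dot_jar_center [([226.0, 175.0, 245.0, 197.0], 0.69)]
salt_center [([228.0, 149.0, 301.0, 232.0], 0.74)]
turntable [([225.0, 147.0, 302.0, 226.0], 0.98)]
```

Run:
```python
import cv2
a=cv2.imread("pics/top0.png")[125:245,190:350];cv2.imwrite("pics/topc.png",cv2.resize(a,None,fx=5,fy=5,interpolation=cv2.INTER_CUBIC))
a=cv2.imread("pics/scene0.png")[100:260,190:350];cv2.imwrite("pics/scenec.png",cv2.resize(a,(600,600),interpolation=cv2.INTER_CUBIC))
```

```text
(no output)
```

View pics/topc.png

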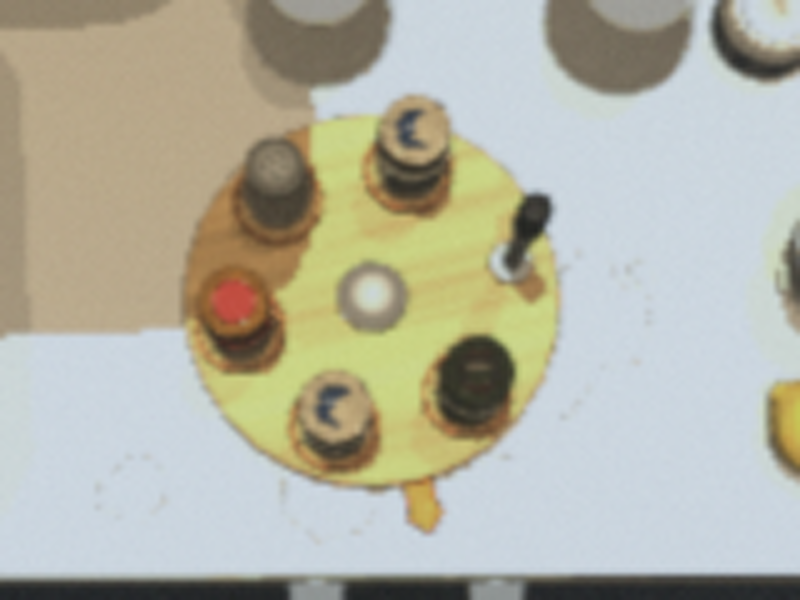

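View pics/scenec.png

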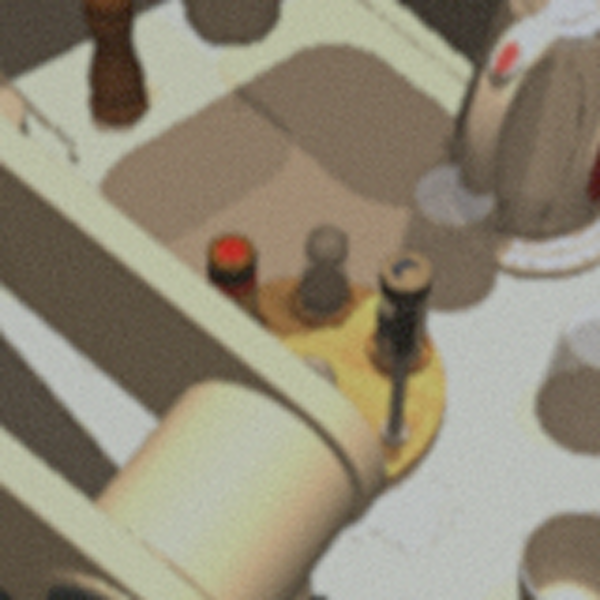

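View pics/top0.png

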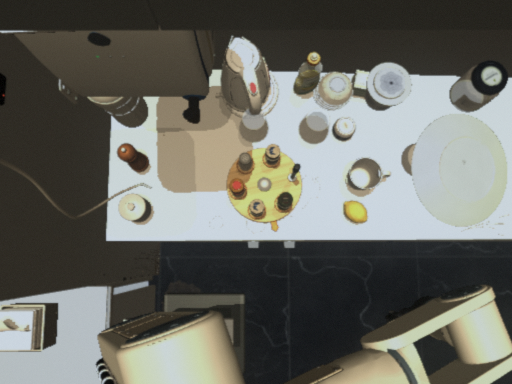

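The top crop shows the pointer at the bottom (tip ≈ full-frame px (275.5, 231)), post at the right (top ≈ (297, 166)), red-dot lid at the left (≈ (236.5, 185)), hub ≈ (264, 184), salt upper left. So the red jar is at -90 and the turn is +90° anticlockwise, with the post going from the -y side to the far +x side. The scene view agrees.

```bash
cat > h.py <<'E'
import numpy as np
from rig import r
from scipy.spatial.transform import Rotation as R
def proj(P,cam):
    i=r.camera_info(cam);T=np.linalg.inv(np.array(i['pose']));p=T[:3,:3]@np.asarray(P,float)+T[:3,3]
    return np.array([i['fx']*p[0]/p[2]+i['cx'],i['fy']*p[1]/p[2]+i['cy']])
def back(u,v,z,cam):
    i=r.camera_info(cam);T=np.array(i['pose']);d=T[:3,:3]@[(u-i['cx'])/i['fx'],(v-i['cy'])/i['fy'],1];o=T[:3,3]
    return o+d*(z-o[2])/d[2]
def rel(P):  # world goal -> tool-axes shift (m) from current pose
    s=r.sense();return R.from_euler('xyz',s['tcp_rot']).inv().apply(np.asarray(P)-s['eef_pos'])/1000
E
python3 - <<'E'
from h import *
import cv2
from scipy.optimize import least_squares
c=lambda x,y:((x+.5)/5-.5+190,(y+.5)/5-.5+125)
im=cv2.imread('pics/top0.png').astype(int);b,g,rr=im[...,0],im[...,1],im[...,2]
m=(rr>150)&(g<110)&(b<110);m[:,:220]=0;m[:,255:]=0;ys,xs=np.nonzero(m);print('red',xs.mean(),ys.mean(),len(xs))
# radius, z, angle from pointer, pixel
F=[(0,43,0,c(372,293)),(142,4.5,0,c(430,530)),(85,190,90,c(538,207)),(80,129,-90,(xs.mean(),ys.mean())),
(80,129,150,c(415,125)),(80,129,-30,c(335,402)),(80,129,30,c(476,365)),(80,114,-150,c(275,163))]
def P(x,f): a=x[2]+np.deg2rad(f[2]);return [x[0]+f[0]*np.cos(a),x[1]+f[0]*np.sin(a),f[1]]
res=lambda x:np.concatenate([proj(P(x,f),'top')-f[3] for f in F])
s=least_squares(res,[550,-240,np.pi],x_scale=[10,10,.1],loss='soft_l1');x=s.x
print('axis',x[:2],'ptr deg',np.rad2deg(x[2]));print(np.round(res(x).reshape(-1,2),2).tolist())
p=np.array(P(x,(85,165,90)));print('post',p)
print('post in scene',proj(P(x,(85,190,90)),'scene'),'red in scene',proj(P(x,(80,129,-90)),'scene'))
for n,uv,z in(('kettle top',(243,45),0),('glass',(253,122),0),('glassrim',(253,122),100)):print(n,back(*uv,z,'top'))
print(rel(p))
E
```

```text
red 241.04166666666666 157.99166666666667 120
axis [ 541.40500233 -251.03741278] ptr deg 193.25377971678338
[[0.23, -1.07], [-0.42, -0.26], [-0.04, -0.53], [-4.64, 25.66], [0.54, -0.02], [-0.04, -0.15], [0.42, 0.49], [0.39, 0.13]]
post [ 560.89249357 -333.77336437  165.        ]
post in scene [298.47007902 180.57029214] red in scene [252.12176252 166.13280103]
kettle top [ 986.17746168 -187.34524786    0.        ]
glass [ 735.73587097 -218.459901      0.        ]
glassrim [ 705.41800665 -218.64124326  100.        ]
[ 0.42058364 -0.12586714  0.09130966]
```

Fit is consistent to about 1 px (red jar predicted at (236.4, 183.7) vs. seen (236.5, 185); the mask had picked up the kettle's light, and the robust loss ignored it). Axis (541, -251), post (561, -334). Approaching.

Call:
carry_out(
  delta_pos=[
    [0.03,-0.009,0],
    [0.08,-0.024,0],
    [0.13,-0.039,0],
    [0.18,-0.054,0],
    [0.23,-0.069,0],
    [0.28,-0.084,0],
    [0.33,-0.099,0],
    [0.37,-0.111,0],
  ],
  rot=[
    [0,0,0],
    [0,0,0],
    [0,0,0],
    [0,0,0],
    [0,0,0],
    [0,0,0],
    [0,0,0],
    [0,0,0],
  ],
  claw=0.085,
  grip_force=20,
)

```text
clock: 1.7
eef_pos: [519.6, -363.0, 256.4]
tcp_rot: [3.141, -0.0, 0.335]
contact_force: [0.4, -0.0, -0.5]
opening: 0.995
grasp_force: 0.0
```

Call:
carry_out(
  delta_pos=[
    [0.03,-0.009,0],
    [0.0505,-0.0149,0],
    [0.0505,-0.0149,0],
    [0.0505,-0.0149,0],
  ],
  rot=[
    [0,0,0],
    [0,0,0],
    [0,0,0],
    [0,0,0],
  ],
)

```text
clock: 2.2
eef_pos: [560.1, -334.3, 256.1]
tcp_rot: [-3.141, 0.001, 0.334]
contact_force: [-0.6, -0.5, -0.6]
opening: 0.991
grasp_force: 0.0
```

Run:
```python
from h import *
import cv2
s=r.sense();print(s['clock'],s['eef_pos'],s['tcp_rot'],s['contact_force'],rel([560.9,-333.8,172]))
a=r.grab_frame('scene')
cv2.imwrite("pics/s1.png",cv2.resize(a[100:260,200:400],(800,600)))
b=r.grab_frame('top');cv2.imwrite("pics/t1.png",cv2.resize(b[125:245,190:350],(800,600)))
```

```text
2.2 [ 560.1279688  -334.29373045  256.14986203] [-3.14146831e+00  6.29074912e-04  3.33503973e-01] [-0.61593806 -0.46241915 -0.63445959] [ 0.00094406 -0.00020333  0.08414931]
```

View pics/s1.png

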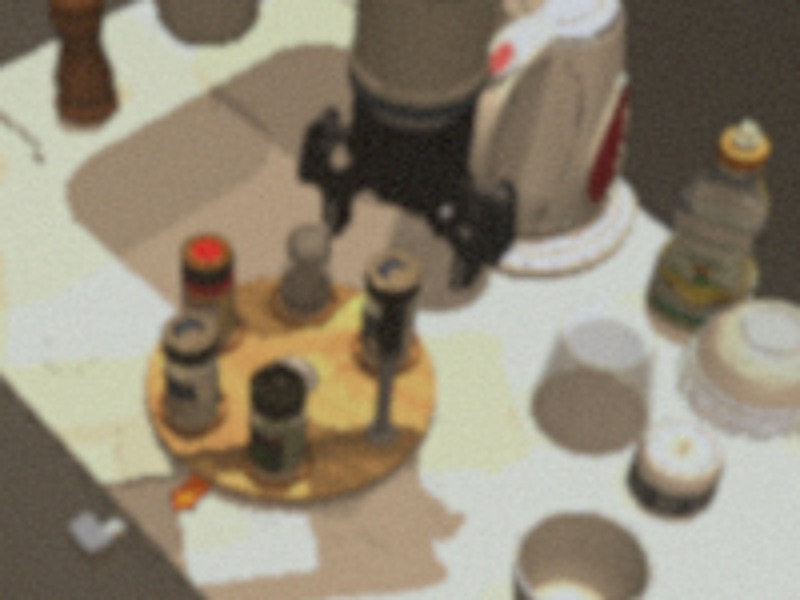

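The scene crop shows the open gripper above the post (rod foot at crop (383, 435), grip in front of the right-hand jar at ≈ (390, 330)), lids and glasses clear. Descending and closing.

Call:
carry_out(
  delta_pos=[
    [0.001,0,0.02],
    [0.001,0,0.045],
    [0.001,0,0.07],
    [0.001,0,0.084],
    [0.001,0,0.084],
    [0.001,0,0.084],
  ],
  rot=[
    [0,0,0],
    [0,0,0],
    [0,0,0],
    [0,0,0],
    [0,0,0],
    [0,0,0],
  ],
)

```text
clock: 3.05
eef_pos: [562.1, -333.8, 172.9]
tcp_rot: [3.141, -0.001, 0.334]
contact_force: [0.3, -0.9, -0.5]
opening: 0.992
grasp_force: 0.0
```

Call:
carry_out(
  delta_pos=[
    [0,0,0],
    [0,0,0],
    [0,0,0],
    [0,0,0],
    [0,0,0],
    [0,0,0],
    [0,0,0],
    [0,0,0],
  ],
  rot=[
    [0,0,0],
    [0,0,0],
    [0,0,0],
    [0,0,0],
    [0,0,0],
    [0,0,0],
    [0,0,0],
    [0,0,0],
  ],
  claw=0.01,
  grip_force=25,
)

```text
clock: 4.05
eef_pos: [561.8, -333.0, 172.6]
tcp_rot: [-3.141, -0.0, 0.334]
contact_force: [-2.3, 4.8, 6.1]
opening: 0.206
grasp_force: 24.9
```

Run:
```python
from h import *
s=r.sense();print(s['clock'],s['eef_pos'],s['tcp_rot'],s['contact_force'],s['wrist_torque'],s['opening']*85.4,s['grasp_force'])
ax=np.array([541.4,-251.04]);p=s['eef_pos'][:2]-ax;print(np.hypot(*p),np.rad2deg(np.arctan2(p[1],p[0])))
# arc from the fitted post to goal, tool axes, mm->m
Rt=R.from_euler('xyz',s['tcp_rot'])
a0=np.deg2rad(193.25+90)
for d in range(10,91,10):
    a=a0+np.deg2rad(d);w=85*np.array([np.cos(a)-np.cos(a0),np.sin(a)-np.sin(a0),0]);print(d,np.round(R.from_euler('xyz',[np.pi,0,s['tcp_rot'][2]]).inv().apply(w)/1000,4))
```

```text
4.05 [ 561.7676136  -332.96945289  172.55353613] [-3.14086556e+00 -1.61437162e-04  3.33776376e-01] [-2.27159659  4.82304184  6.13666009] [0.71077696 0.17856296 0.02343382] 17.562730850655893 24.94893729686737
84.42318955628186 -76.03930884864417
10 [0.0148 0.0002 0.    ]
20 [ 0.0294 -0.0021 -0.    ]
30 [ 0.0434 -0.007  -0.    ]
40 [ 0.0564 -0.0142 -0.    ]
50 [ 0.0679 -0.0235 -0.    ]
60 [ 0.0776 -0.0347 -0.    ]
70 [ 0.0852 -0.0475 -0.    ]
80 [ 0.0905 -0.0613 -0.    ]
90 [ 0.0933 -0.0759 -0.    ]
```

Gripped (17.6 mm opening ≈ the 18 mm sleeve). Turning the first 40°.

Call:
carry_out(
  delta_pos=[
    [0.006,-0.0002,0],
    [0.0148,-0.0004,0],
    [0.0222,-0.0013,0],
    [0.0294,-0.0027,0],
    [0.0365,-0.0047,0],
    [0.0434,-0.0075,0],
    [0.05,-0.0107,0],
    [0.0564,-0.0146,0],
  ],
  rot=[
    [0,0,0],
    [0,0,0],
    [0,0,0],
    [0,0,0],
    [0,0,0],
    [0,0,0],
    [0,0,0],
    [0,0,0],
  ],
)

```text
clock: 5.05
eef_pos: [609.9, -300.9, 172.6]
tcp_rot: [-3.141, 0.001, 0.334]
contact_force: [-6.1, 2.0, 8.3]
opening: 0.198
grasp_force: 25.1
```

Run:
```python
from h import *
import cv2
s=r.sense();print(s['clock'],s['eef_pos'],s['contact_force'],s['wrist_torque'],s['opening']*85.4,s['grasp_force'])
p=s['eef_pos'][:2]-np.array([541.4,-251.04]);a=np.arctan2(p[1],p[0]);print(np.hypot(*p),np.rad2deg(a)+76.75)
f=s['contact_force'][:2];print('radial',f@[np.cos(a),np.sin(a)],'tang',f@[-np.sin(a),np.cos(a)])
b=r.grab_frame('top');cv2.imwrite("pics/t2.png",cv2.resize(b[125:245,190:350],(800,600)))
```

```text
5.05 [ 609.86013446 -300.90684509  172.56863079] [-6.07041719  2.012598    8.32554029] [ 0.38921532  0.93155683 -0.00588943] 16.875595997522392 25.10386347770691
84.6964712885465 40.68014105035174
radial -6.091676338478793 tang -1.9473045485113087
```

View pics/t2.png

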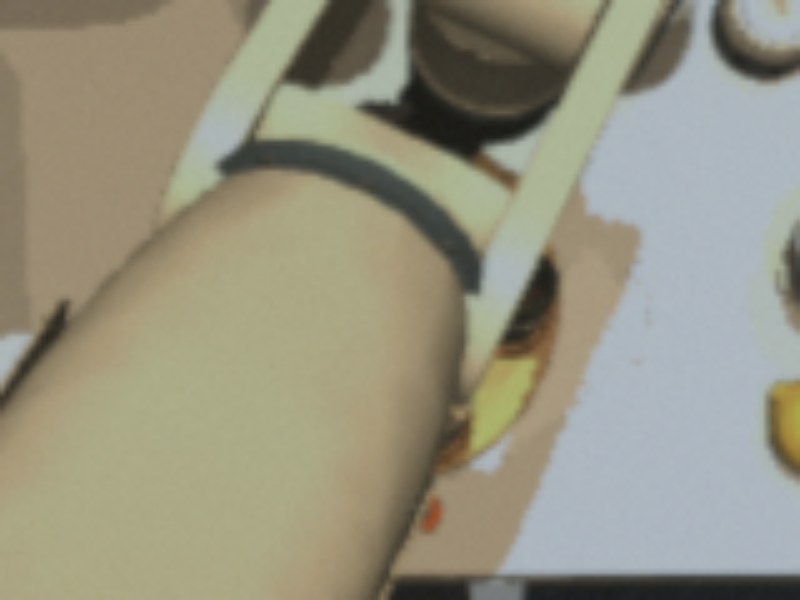

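Arm hides most of the carousel, but the black-lid jar has moved round to the right (crop (530, 300)), so the turntable follows. Continuing, with the path 1 mm inward to relieve the radial force.

Call:
carry_out(
  delta_pos=[
    [0.0055,-0.0047,0],
    [0.0108,-0.0096,0],
    [0.0158,-0.015,0],
    [0.0204,-0.0207,0],
    [0.0244,-0.0269,0],
    [0.0279,-0.0333,0],
    [0.0308,-0.0401,0],
    [0.0331,-0.047,0],
  ],
  rot=[
    [0,0,0],
    [0,0,0],
    [0,0,0],
    [0,0,0],
    [0,0,0],
    [0,0,0],
    [0,0,0],
    [0,0,0],
  ],
)

```text
clock: 6.1
eef_pos: [626.3, -246.4, 172.6]
tcp_rot: [3.14, 0.0, 0.334]
contact_force: [-3.0, -1.5, 5.9]
opening: 0.204
grasp_force: 25.1
```

Call:
carry_out(
  delta_pos=[
    [0.0012,-0.005,0],
    [0.0021,-0.0097,0],
    [0.0028,-0.0144,0],
    [0.0028,-0.0144,0],
    [0.0028,-0.0144,0],
    [0.0028,-0.0144,0],
    [0.0028,-0.0144,0],
    [0.0028,-0.0144,0],
  ],
  rot=[
    [0,0,0],
    [0,0,0],
    [0,0,0],
    [0,0,0],
    [0,0,0],
    [0,0,0],
    [0,0,0],
    [0,0,0],
  ],
)

```text
clock: 7.1
eef_pos: [624.3, -231.7, 172.6]
tcp_rot: [3.141, -0.0, 0.334]
contact_force: [-1.4, -0.6, 5.3]
opening: 0.203
grasp_force: 25.0
```

Run:
```python
from h import *
import cv2
s=r.sense();print(s['clock'],s['eef_pos'],s['contact_force'],s['wrist_torque'],s['opening']*85.4,s['grasp_force'])
p=s['eef_pos'][:2]-np.array([541.4,-251.04]);a=np.arctan2(p[1],p[0]);print(np.hypot(*p),np.rad2deg(a)+76.75)
f=s['contact_force'][:2];print('radial',f@[np.cos(a),np.sin(a)],'tang',f@[-np.sin(a),np.cos(a)])
b=r.grab_frame('scene');cv2.imwrite("pics/s3.png",cv2.resize(b[120:260,200:360],(800,600),interpolation=cv2.INTER_CUBIC))
b=r.grab_frame('top');cv2.imwrite("pics/t3.png",cv2.resize(b[125:245,190:350],(800,600),interpolation=cv2.INTER_CUBIC))
for z,rad,d in((129,80,0),(4.5,142,0),(43,0,0),(129,80,-60),(129,80,60)):
    t=np.deg2rad(193.25+d);P=[541.4+rad*np.cos(t),-251.04+rad*np.sin(t),z];print(z,d,proj(P,'scene').round(1),proj(P,'top').round(1))
for c in('scene','top'):print(c,[(np.round(d['box']).tolist(),round(d['p'],2)) for d in r.recognise('red_dot_jar_center',c)][:3])
```

```text
7.1 [ 624.27361337 -231.7284503   172.58305541] [-1.36000113 -0.55668687  5.34775378] [-0.2553283   0.3683406   0.01975866] 17.336471537977708 25.01913607120514
85.09389957348658 89.86721856457508
radial -1.45085246083134 tang -0.23351759779208034
129 0 [255.9 196.6] [271.8 205.3]
4.5 0 [243.2 234.8] [275.2 230.3]
43 0 [272.9 197. ] [264.2 182.1]
129 -60 [246.2 176.1] [243.6 196.9]
129 60 [284.2 200.1] [293.1 185.3]
scene [([251.0, 192.0, 266.0, 226.0], 0.95), ([294.0, 179.0, 309.0, 211.0], 0.4), ([276.0, 197.0, 290.0, 227.0], 0.19)]
top [([260.0, 198.0, 279.0, 217.0], 0.53)]
```

View pics/s3.png

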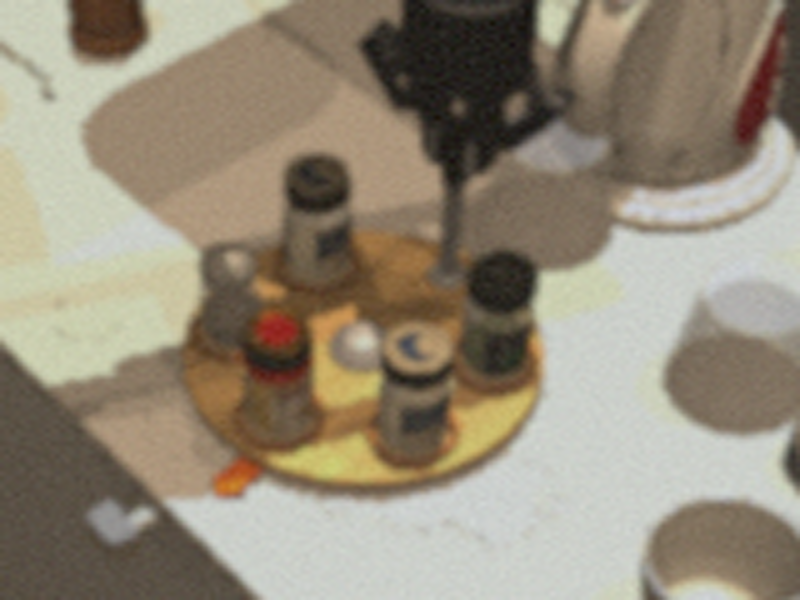

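View pics/t3.png

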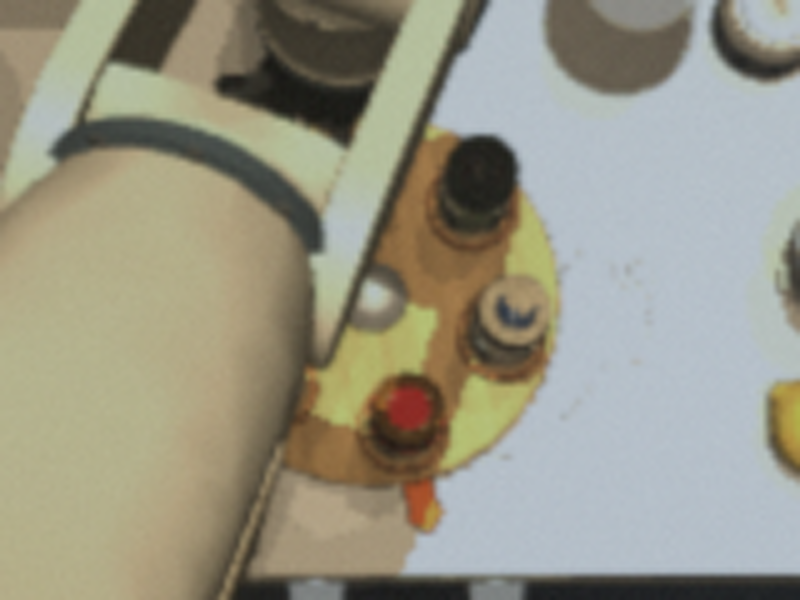

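Both views show the red-dot jar at the pointer (scene dot ≈ (255.4, 196.5) vs expected (255.9, 196.6); top ≈ (271.2, 206) vs (271.8, 205.3)), all five jars upright. One finer colour measurement of the residual.

Run:
```python
from h import *
import cv2
for c,(u,v),z in(('scene',(256,197),129),('top',(271,205),129)):
    h=cv2.cvtColor(r.grab_frame(c),cv2.COLOR_BGR2HSV).astype(int);m=(((h[...,0]<6)|(h[...,0]>172))&(h[...,1]>150)&(h[...,2]>110)).astype(np.uint8)
    n,l,st,ce=cv2.connectedComponentsWithStats(m)
    for k in range(1,n):
        if np.hypot(*(ce[k]-[u,v]))<12:
            P=back(*ce[k],z,c);p=P[:2]-[541.4,-251.04];print(c,ce[k].round(2),st[k,4],P.round(1),'rad',np.hypot(*p).round(1),'ang',np.rad2deg(np.arctan2(p[1],p[0])).round(2)%360)
s=r.sense();print(s['clock'],s['qvel'].__abs__().max(),s['contact_force'])
```

```text
scene [254.89 196.62] 37 [ 461.3 -267.6  129. ] rad 81.8 ang 191.66
top [271.47 206.3 ] 53 [ 460.8 -268.4  129. ] rad 82.5 ang 192.13
7.4 0.0014906421240170025 [-2.33161816 -0.80893838  5.80183504]
```

The jar reads about 1.3° short, while the joint reads 0.1° short. I'll nudge it by about half of the gap.

Call:
carry_out(
  delta_pos=[
    [0.0001,-0.0005,0],
    [0.0001,-0.001,0],
    [0.0001,-0.001,0],
    [0.0001,-0.001,0],
    [0.0001,-0.001,0],
    [0.0001,-0.001,0],
    [0.0001,-0.001,0],
    [0.0001,-0.001,0],
  ],
  rot=[
    [0,0,0],
    [0,0,0],
    [0,0,0],
    [0,0,0],
    [0,0,0],
    [0,0,0],
    [0,0,0],
    [0,0,0],
  ],
)

```text
clock: 8.4
eef_pos: [624.0, -230.7, 172.6]
tcp_rot: [3.141, -0.0, 0.334]
contact_force: [-2.7, -2.3, 5.4]
opening: 0.201
grasp_force: 25.0
```

Run:
```python
from h import *
s=r.sense();print(s['clock'],s['eef_pos'],abs(s['qvel']).max(),s['contact_force'],s['opening'],s['grasp_force'])
print(r.sign_off())
```

```text
8.4 [ 624.04778925 -230.73624682  172.56545967] 0.002547737859533314 [-2.69476857 -2.31803043  5.36939869] 0.2011873676278764 25.018162429332733
the job is handed in; nothing more can be done
None
```

I turned the carousel about 90° anticlockwise and handed the job in at 8.4 s with the gripper still holding the post; the red-dot jar measured about 1.3° short of the pointer before a final nudge of about 0.7°, which I did not measure again, and the last pictures, taken before that nudge, showed all five jars standing.

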